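# Park the conveyor roller in its gutter

## Task

Push the black conveyor roller up the sloping gutter with your fingertips, over the crest at the top and into the dip so that it rests against the end stop and cannot roll back. Then push the pivoting keeper bar fully across the gutter behind it, and back the hand off clear. Only push: do not pick up the roller, keep it rolling in the gutter, and leave the screwdriver and pliers where they lie.

Things in the scene. Friction and masses are not known exactly. Their poses are not given: they have to be found in the camera images.
- gutter: Fixed aluminium gutter, 305 long, 68 mm wide inside, 76 outside. Origin on the cart top under its middle; x level, uphill; y left of that; z up. From the low lip (inner face x = -145 mm, 5 thick, top z = 26) the floor climbs 7 degrees from z = 16 to 44 mm at the crest (x = 85), then falls 10 degrees to a rigid end stop (face x = 145, 78 tall). Side walls are 10 mm above the floor: fingers pass over them.
- ramp: The climbing floor of the gutter, part of it: origin on the floor surface at the lip, in the middle of the width; x points up along the slope, z square off the floor. The roller centre is at z = 28 mm while it rolls on the ramp.
- roller_center (a point): Centre of the loose black plastic conveyor roller with steel hub, a cylinder 56 mm in diameter, 60 mm long, 0.1 to 0.25 kg, lying across the gutter (axle along gutter y). It starts at the low end leaning on the lip: centre near gutter x = -126, z = 47 mm, its rear overhanging the lip. Let go of on the ramp, it rolls back down. Smooth plastic on smooth sheet: low friction.
- roller: The same roller; its frame lies at its centre and turns as it rolls.
- seat (a point): Point of the gutter where the roller centre lies once parked against the end stop: gutter x = 117, y = 0, z = 67 mm.
- crest (a point): Point on the gutter floor in the middle of its width where the climb ends and the dip begins: gutter x = 85, y = 0, z = 44 mm.
- keeper_pivot (a point): Pivot axis of the keeper bar, on top of a fixed post 16 mm thick: gutter x = 78, y = 50 mm, at the bar's mid-height z = 64 mm. Across the gutter a fixed rest block, 12 mm square and 70 tall, stands at x = 89, y = -46 mm.
- keeper (a joint): Keeper angle, rad. Flat dark steel bar turning level about its pivot, 8 mm thick, spanning z = 57 to 71 mm. 0: straight across the gutter, pointing to gutter -y, at its rigid stop, 7 mm behind the parked roller. Grows as it opens: 1.57 points downhill beside the gutter, more points away from it; limit 2.3. Starts at 1.5 to 1.95, needs about 1 N at 60 mm from the pivot, stays where left.
- keeper_tip (a point): Point on the keeper bar's centreline at its free end, 100 mm from the pivot, half-way up the bar.
- screwdriver: Bystander: stubby wooden-handled screwdriver, 130 mm long, lying flat on the cart on gutter -y side; origin under its middle. Highest point 30 mm.
- pliers: Bystander: chrome pliers, 170 mm long, 12 mm high, lying flat on the gutter +y side; origin under the pivot.

How it is judged:
By the outcome, as a careful person would: the job done as asked, in the order asked, and still so for the second after the job is handed in, with the robot touching nothing.
It also fails if it takes over 56 s, if anything falls off the work surface, if the arm or the gripper's body presses on something with over 40 N, if the wrist force passes 120 N, or if a joint passes its speed limit or range.

## Robot

A 7-joint arm with a two-finger parallel gripper is mounted at the origin on the work surface. World frame = base frame: x ahead of the robot, y to its left, z up, the work surface at z = 0. Lengths are in mm, angles in rad, forces in N, time in s.
With the tool pointing down it reaches from about 425 to 875 mm from the base axis. Payload 8.4 kg.
Tool frame: the origin (TCP) lies midway between the tips of the shut fingers; the grasp point (between the pads) lies 19 mm behind it; z points along the fingers, y is the direction in which the jaws open and shut (so a half turn about z gives the same grasp; the last joint's range is limited). The gripper opens to 85 mm and grips with 20 to 120 N. Pads are 22 mm wide; open, the fingers measure 114 mm over their backs; the gripper's body (76 mm by 85 mm) begins 54 mm behind the grasp point. The pads swing forward as they close: fully open they stand 13 mm farther back than shut.
Start: joints at [1.074, 0.333, 0.04, 1.465, -0.013, 1.343, -0.059], TCP at [251.779, -599.224, 194.008] pointing down, gripper open.
Joint ranges: [-2.58, 2.58], [-0.38, 2.09], [-1.3, 1.39], [0.25, 2.4], [-1.5, 4.64], [0.08, 2.09], [-2.65, 2.65]. Speed limits (rad/s): [2.22, 2.22, 2.79, 2.79, 3.14, 3.14, 3.14].

## Interface

Orientations are given as a unit quaternion [x, y, z, w].
In Python, from workcell import readout, optics, env gives the robot as it stands.
- The arm moves only by the tool apply_moves, never from a script. Its argument "plan" is text: rows parted by semicolons, each of 7 numbers parted by spaces: the shift along the world's x, y, z as a fraction of full scale, then the turn, a rotation vector about the world's x, y, z as a fraction of full scale, then the opening, from 0 (shut) to 1 (fully open). A call has 1 to 12 rows; each row is the pose to reach, as a shift and turn from the pose measured when the call began, turning the shorter way round; what a row does not reach only later rows make up. Full scale, the value 1, is 0.2 m for a shift and 360 degrees for a turn. A row lasts 1/12 s, in which the tool goes at most 41.7 mm and 7.16 degrees, less where a joint would pass 70% of its speed; a pose out of reach is approached as far as the arm can. A call with a number of a shift or a turn outside -1 to 1 is refused whole. A call with a gripper value outside its range is refused whole. The fingers move at their own pace and stop on an object; "force" is the grip in N (left out, the last holds). Time passes only in rows, so rows that repeat a pose let the fingers close. It gives the time, the measured TCP pose, the force and the opening at its end, in the units of the state.
- readout.sense(): the state, without advancing time (a new reading comes with each control period).
- optics.capture(name): name is "side" or "top" or "wrist"; returns a dict with "color" (384x512x3 uint8, red, green, blue), "range_z" (384x512 float32, mm along the optical axis (not along the pixel's ray), 0 where there is no reading), "intrinsics" (3x3 intrinsics, pixels), "cam_to_world" (4x4, takes a point from camera to world coordinates). Camera axes: x right, y up, looking along -z (the intrinsics and any distortion apply to the point x, -y, -z); pixel columns grow to the right and rows downward; lengths in mm; the calibration is good to about 2 mm. A picture is of the moment at which its call begins.
- env.sign_off(): hands the job in, once; it reports no verdict.
The state is a dict: "t": time; "joint_pos": joint angles; "joint_velocities": joint speeds; "joint_torque": joint torques, N m; "tcp_pos": TCP position; "ee_rot": TCP orientation; "ft_force": force on the tool from outside, world axes, zero at the start; "wrist_torque": the same for the moment, N m; "finger_gap": finger opening in mm.
Only numpy, scipy, OpenCV 4.12 (cv2) and the standard library are available. Lean on these libraries where they do the work, as an engineer would, in place of code of your own. Each camera call takes 0.05 s, during which the arm holds its last target. There are 200 camera calls.

## Working session

There is one attempt and no reset: what is moved stays moved. The work goes in short steps, Python scripts to look and compute and a tool call to move; the robot and the scene stay as the last step left them, time stands still between calls to the robot, and variables do not carry over. Pictures are saved under pics/ and viewed, about 8 in all and at most 12, crops included, and the job is handed in when it is done.

Besides the shell and the picture viewer there is one more tool, called as name(argument=value, ...), one argument or row to a line, values as JSON. apply_moves: Moves the arm, as the interface text tells. Its arguments: {"type":"object","properties":{"plan":{"type":"string"},"force":{"type":"number"}},"required":["plan"]}

```bash
mkdir -p pics; cat > h.py <<'E'
import numpy as np, cv2
from workcell import readout, optics, env
def cap(n,save=None):
    d=optics.capture(n)
    if save: cv2.imwrite('pics/'+save,cv2.cvtColor(d['color'],cv2.COLOR_RGB2BGR))
    return d
def cloud(d):
    z=d['range_z'];K=d['intrinsics'];v,u=np.mgrid[:384,:512]
    P=np.stack([(u-K[0,2])/K[0,0]*z,-(v-K[1,2])/K[1,1]*z,-z,np.ones_like(z)],-1)
    return (P@np.array(d['cam_to_world']).T)[...,:3]
E
python3 - <<'E'
from h import *
a=cap('top');b=cap('side')
s=readout.sense();print(s)
for n,d in(('top',a),('side',b)):
    print(n,d['intrinsics'],d['cam_to_world']);np.savez(n+'.npz',**d)
im=np.hstack([a['color'],b['color']])
cv2.imwrite('pics/a.png',cv2.cvtColor(np.vstack([a['color'],b['color']]),cv2.COLOR_RGB2BGR)[:,:])
cv2.imwrite('pics/a_s.png',cv2.resize(cv2.cvtColor(im,cv2.COLOR_RGB2BGR),(800,300)))
cv2.imwrite('pics/top.png',cv2.cvtColor(a['color'],cv2.COLOR_RGB2BGR))
cv2.imwrite('pics/side.png',cv2.cvtColor(b['color'],cv2.COLOR_RGB2BGR))
E
```

```text
{'t': 0.1, 'joint_pos': array([ 1.07381651,  0.33383056,  0.0398644 ,  1.46615581, -0.01341052,
        1.34327533, -0.05848103]), 'joint_velocities': array([-0.0007494 , -0.00064011, -0.00171681, -0.00298959,  0.00025272,
       -0.00070137, -0.00038844]), 'joint_torque': array([ 5.61463792e-03, -6.60020971e+01,  1.37159698e+00, -4.06478620e+01,
        1.71735609e-02,  8.94122146e-03, -4.49988420e-05]), 'tcp_pos': array([ 251.60417024, -598.8478713 ,  193.22958351]), 'ee_rot': array([ 9.80285310e-01,  1.97585979e-01, -1.77829161e-04, -6.78694549e-04]), 'ft_force': array([ 0.10958342, -0.29280943,  0.00178519]), 'wrist_torque': array([-0.0216935 ,  0.01167992, -0.00906567]), 'finger_gap': 85.35191519462016}
top [[393.06812097   0.         261.46792412]
 [  0.         393.06812097 190.44965282]
 [  0.           0.           1.        ]] [[-1.75643002e-02  9.96841411e-01 -7.74512548e-02  4.93199297e+02]
 [-9.99800404e-01 -1.82483590e-02 -8.13318726e-03  5.55932240e+01]
 [-9.52085617e-03  7.72929421e-02  9.96962965e-01  7.63976799e+02]
 [ 0.00000000e+00  0.00000000e+00  0.00000000e+00  1.00000000e+00]]
side [[396.57542155   0.         251.82659247]
 [  0.         396.57542155 192.35173283]
 [  0.           0.           1.        ]] [[ 9.44956473e-01  2.30986722e-01 -2.31737780e-01  3.86127310e+02]
 [-3.27059048e-01  6.46325681e-01 -6.89416778e-01 -4.60071801e+02]
 [-9.46804309e-03  7.27260785e-01  6.86295933e-01  5.95150454e+02]
 [ 0.00000000e+00  0.00000000e+00  0.00000000e+00  1.00000000e+00]]
```

View pics/top.png

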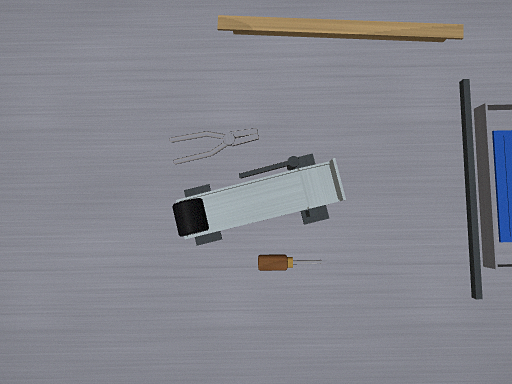

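View pics/side.png

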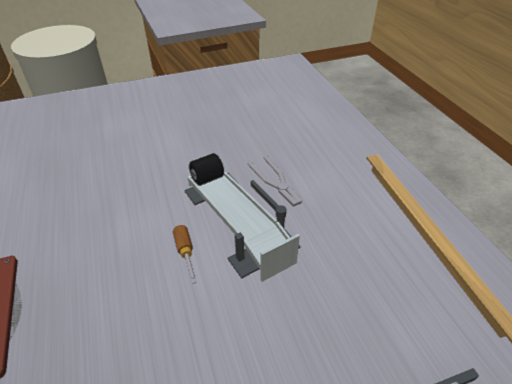

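The top view shows the roller at pixel (191,216), the end stop at (338,180), and the keeper running from its pivot at (295,161) to its tip at (240,177). The screwdriver is at (275,262) and the pliers at (230,140). Uphill is roughly world -y.

```bash
python3 - <<'E'
from h import *
for n in('top','side'):
    d=dict(np.load(n+'.npz'));P=cloud(d);c=d['color'].astype(int)
    z=P[...,2];m=(d['range_z']>0)
    t=m&(abs(z)<12);print(n,'table z',np.median(z[t]))
    if n=='top': roi=np.zeros_like(m);roi[145:250,160:350]=1
    else: roi=np.zeros_like(m);roi[148:280,178:305]=1
    m&=roi
    dark=c.max(-1)<75
    # bright gutter
    g=m&(c.min(-1)>125)&(z>14)
    pts=P[g][:,:2].astype(np.float32);r=cv2.minAreaRect(pts);print('gutter rect',r,len(pts))
    st=m&(z>70)&(c.min(-1)>100);q=P[st];print('stop',len(q),q.mean(0) if len(q) else'',np.ptp(q,axis=0) if len(q) else '')
    dk=m&dark&(z>50);nl,lab,stt,cen=cv2.connectedComponentsWithStats(dk.astype(np.uint8))
    for i in range(1,nl):
        if stt[i,4]>8:
            q=P[lab==i];print(i,stt[i],'mean',q.mean(0).round(1),'zmax',np.percentile(q[:,2],95).round(1),cv2.minAreaRect(q[:,:2].astype(np.float32)))
E
```

```text
top table z 0.2498513469304271
gutter rect ((532.5262451171875, 69.02771759033203), (76.13426208496094, 300.0767822265625), 12.761857986450195) 5554
stop 136 [564.61074632 -74.39077793  78.09369989] [72.53651823 20.86226789  6.70653476]
1 [239 156  60  22 331] mean [588.5  41.   71.3] zmax 75.1 ((584.4696655273438, 47.14182662963867), (18.720752716064453, 107.77133178710938), 17.100893020629883)
2 [ 172  198   37   38 1017] mean [503.4 188.4  68.8] zmax 75.4 ((503.0819396972656, 191.07298278808594), (60.390079498291016, 54.40180206298828), 13.813213348388672)
3 [308 209   9   8  36] mean [507.1 -26.9  68.3] zmax 72.2 ((507.1280822753906, -27.417526245117188), (11.675220489501953, 12.207781791687012), 10.382369995117188)
side table z 1.5679513348698038
gutter rect ((539.2097778320312, 51.94854736328125), (271.1029357910156, 227.49227905273438), 75.7375259399414) 3363
stop 169 [563.33711033 -57.0571064   77.87181556] [107.47400286 297.83187116  11.6490933 ]
1 [189 154  35  27 597] mean [501.  177.1  67. ] zmax 76.1 ((501.6817626953125, 186.6085205078125), (59.902034759521484, 51.61035919189453), 12.839056968688965)
3 [251 182  35  39 181] mean [586.9  27.5  67.5] zmax 75.0 ((580.791015625, 42.518802642822266), (15.394597053527832, 104.59688568115234), 18.729726791381836)
4 [235 236   9  11  68] mean [504.7 -33.2  61.4] zmax 71.0 ((504.3137512207031, -33.18532180786133), (7.889058589935303, 14.192218780517578), 63.66294479370117)
```

apply_moves(
  plan="0.8 0.9 0 0 0 0.11 0.25;0.8 0.9 0 0 0 0.11 0.25;0.8 0.9 0 0 0 0.11 0.25;0.8 0.9 0 0 0 0.11 0.25;0.8 0.9 0 0 0 0.11 0.25;0.8 0.9 0 0 0 0.11 0.25;0.8 0.9 0 0 0 0.11 0.25;0.8 0.9 0 0 0 0.11 0.25",
)

```text
t: 0.77
tcp_pos: [413.2, -416.7, 193.0]
ee_rot: [0.854, 0.52, -0.0, -0.001]
ft_force: [-0.8, -0.3, 0.6]
finger_gap: 21.9
```

apply_moves(
  plan="0.4 1 0 0 0 0.11 0.25;0.4 1 0 0 0 0.11 0.25;0.4 1 0 0 0 0.11 0.25;0.4 1 0 0 0 0.11 0.25;0.4 1 0 0 0 0.11 0.25;0.4 1 0 0 0 0.11 0.25;0.4 1 0 0 0 0.11 0.25;0.4 1 0 0 0 0.11 0.25",
)

```text
t: 1.43
tcp_pos: [492.7, -217.6, 192.8]
ee_rot: [0.629, 0.778, -0.001, -0.001]
ft_force: [-0.8, -1.0, 0.2]
finger_gap: 21.6
```

apply_moves(
  plan="0 1 0 0 0 0 0.25;0 1 0 0 0 0 0.25;0 1 0 0 0 0 0.25;0 1 0 0 0 0 0.25;0 1 0 0 0 0 0.25;0 1 0 0 0 0 0.25;0 1 0 0 0 0 0.25",
)

```text
t: 2.02
tcp_pos: [492.8, -18.3, 192.9]
ee_rot: [0.629, 0.777, -0.001, -0.001]
ft_force: [0.8, 0.0, 0.5]
finger_gap: 21.3
```

apply_moves(
  plan="0 1 0 0 0 0 0.25;0 1 0 0 0 0 0.25;0 1 0 0 0 0 0.25;0 1 0 0 0 0 0.25;0 1 0 0 0 0 0.25;0 1 0 0 0 0 0.25;0 1 0 0 0 0 0.25",
)

```text
t: 2.6
tcp_pos: [493.5, 180.8, 192.4]
ee_rot: [0.63, 0.777, -0.001, -0.001]
ft_force: [0.4, -1.2, -0.6]
finger_gap: 21.2
```

```bash
cat >> h.py <<'E'
from scipy.spatial.transform import Rotation as R
PH=np.deg2rad(-77.2);O=np.array([531.7,70.5]);U=np.array([np.cos(PH),np.sin(PH)]);V=np.array([-U[1],U[0]])
def w(x,y,z): return np.r_[O+x*U+y*V,z]
def to(x,y,z,yaw=0):
    """shift/turn fractions from now to gutter pose, tool x along +/-u"""
    s=readout.sense();r=R.from_quat(s['ee_rot'])
    tgt=R.from_matrix(np.column_stack([np.r_[U,0],np.r_[-V,0],[0,0,-1]]))
    c=[(tgt*R.from_euler('z',a)*r.inv()).as_rotvec() for a in(0,np.pi)]
    c=min(c,key=np.linalg.norm)
    return np.round((w(x,y,z)-s['tcp_pos'])/200,3),np.round(c/2/np.pi,4)
def gut(p): d=np.asarray(p)[:2]-O; return np.round([d@U,d@V,p[2]],1)
E
python3 - <<'E'
from h import *
s=readout.sense();print(s['t'],s['tcp_pos'],gut(s['tcp_pos']),s['joint_pos'],s['finger_gap'],s['ft_force']);print(to(-185,0,120),to(-185,0,40))
E
```

```text
2.6 [493.49223373 180.78698185 192.44240618] [-116.   -12.8  192.4] [ 0.24228548  0.14469115 -0.73591014  1.73442042  0.09984368  1.30394133
 -0.30694785] 21.158704442665396 [ 0.40564528 -1.15522741 -0.57160528]
(array([-0.014,  0.351, -0.362]), array([ 0.0001, -0.0005,  0.0024])) (array([-0.014,  0.351, -0.762]), array([ 0.0001, -0.0005,  0.0024]))
```

apply_moves(
  plan="-0.014 0.35 0 0 0 0.0024 0.25;-0.014 0.35 0 0 0 0.0024 0.25;-0.014 0.35 0 0 0 0.0024 0.25;-0.014 0.35 -0.2 0 0 0.0024 0.25;-0.014 0.35 -0.4 0 0 0.0024 0.25;-0.014 0.35 -0.6 0 0 0.0024 0.25;-0.014 0.35 -0.765 0 0 0.0024 0.25;-0.014 0.35 -0.765 0 0 0.0024 0.25;-0.014 0.35 -0.765 0 0 0.0024 0.25",
)

```text
t: 3.35
tcp_pos: [490.9, 247.4, 38.4]
ee_rot: [0.626, 0.78, -0.003, -0.001]
ft_force: [0.8, 1.0, 1.4]
finger_gap: 21.4
```

```bash
python3 - <<'E'
from h import *
s=readout.sense();print(s['t'],s['tcp_pos'],gut(s['tcp_pos']),s['ft_force']);print(to(-160,0,41),to(-100,0,49))
a=cap('top');b=cap('side')
cv2.imwrite('pics/b.png',cv2.cvtColor(np.hstack([cv2.resize(a['color'][130:290,150:360],(400,305)),cv2.resize(b['color'][120:290,140:340],(400,305))]),cv2.COLOR_RGB2BGR))
E
```

```text
3.35 [490.92642659 247.42948034  38.38530525] [-181.6   -0.6   38.4] [0.84063924 0.96147019 1.44760515]
(array([ 0.027, -0.105,  0.013]), array([ 0.0005, -0.001 ,  0.0007])) (array([ 0.093, -0.397,  0.053]), array([ 0.0005, -0.001 ,  0.0007]))
```

View pics/b.png

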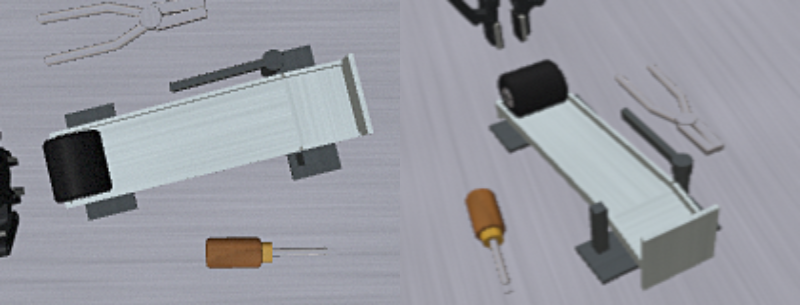

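The fingers stand behind the roller, clear of it (left edge, about (10,185) in the crop). Now I'll push slowly up the slope.

apply_moves(
  plan="0.008 -0.025 0.003 0 0 0.0007 0.25;0.014 -0.05 0.004 0 0 0.0007 0.25;0.02 -0.075 0.005 0 0 0.0007 0.25;0.025 -0.1 0.006 0 0 0.0007 0.25;0.031 -0.125 0.009 0 0 0.0007 0.25;0.037 -0.15 0.012 0 0 0.0007 0.25;0.043 -0.175 0.015 0 0 0.0007 0.25;0.048 -0.2 0.018 0 0 0.0007 0.25;0.054 -0.225 0.021 0 0 0.0007 0.25;0.06 -0.25 0.024 0 0 0.0007 0.25;0.065 -0.275 0.027 0 0 0.0007 0.25;0.071 -0.3 0.031 0 0 0.0007 0.25",
)

```text
t: 4.45
tcp_pos: [506.9, 189.5, 47.7]
ee_rot: [0.623, 0.782, -0.0, -0.0]
ft_force: [-0.0, -0.5, 0.3]
finger_gap: 21.3
```

```bash
cat >> h.py <<'E'
def roller(d):
    P=cloud(d);m=(d['range_z']>0)&(d['color'].max(-1)<75)
    d2=P[...,:2]-O;x=d2@U;y=d2@V
    m&=(abs(y)<33)&(x>-160)&(x<146)&(P[...,2]>40)
    return x[m],y[m],P[...,2][m]
E
python3 - <<'E'
from h import *
s=readout.sense();print(s['t'],gut(s['tcp_pos']),s['ft_force']);print(to(-60,0,52))
for n in('top','side'):
    d=cap(n,'c_%s.png'%n);x,y,z=roller(d);print(n,len(x),np.percentile(x,[2,50,98]),np.percentile(y,[2,98]),np.percentile(z,98))
E
```

```text
4.45 [-121.5    2.2   47.7] [-0.04428398 -0.53048498  0.27537157]
(array([ 0.057, -0.303,  0.022]), array([ 0.0001, -0.0001, -0.0003]))
top 3870 [-157.14275841  -75.92898447  -55.58631342] [-31.71187809  30.73316962] 516.5066762530656
side 5482 [-125.67459564  -89.93005554  -78.41522863] [-32.32440384  29.51906931] 398.67125842506056
```

View pics/c_side.png

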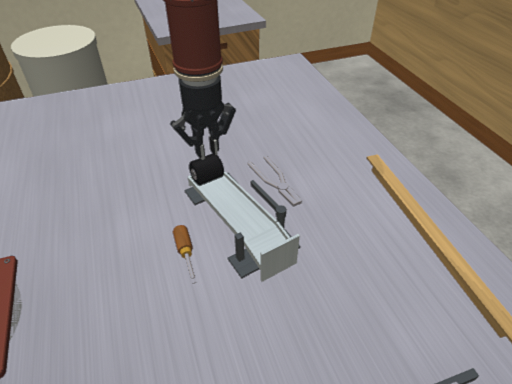

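```bash
python3 - <<'E'
from h import *
s=readout.sense();print(s['t'],s['tcp_pos'])
def proj(d,p):
    q=np.linalg.inv(d['cam_to_world'])@np.r_[p,1];K=d['intrinsics'];return np.round([K[0,2]+K[0,0]*q[0]/-q[2],K[1,2]-K[1,1]*q[1]/-q[2]],1)
ims=[]
for n in('top','side'):
    d=cap(n)
    print(n,'tcp',proj(d,s['tcp_pos']),'roller start',proj(d,w(-126,0,47)),'at-82',proj(d,w(-82,0,52)))
    c=d['color'];c=c[130:290,150:360] if n=='top' else c[80:240,150:350];ims.append(cv2.resize(c,(400,310)))
cv2.imwrite('pics/d.png',cv2.cvtColor(np.hstack(ims),cv2.COLOR_RGB2BGR))
E
```

```text
4.55 [507.31919753 188.8944165   47.76083825]
top tcp [191.9 214.4] roller start [189.6 216.4] at-82 [212.7 210.6]
side tcp [208.7 169.4] roller start [206.6 168.7] at-82 [216.1 178.4]
```

View pics/d.png

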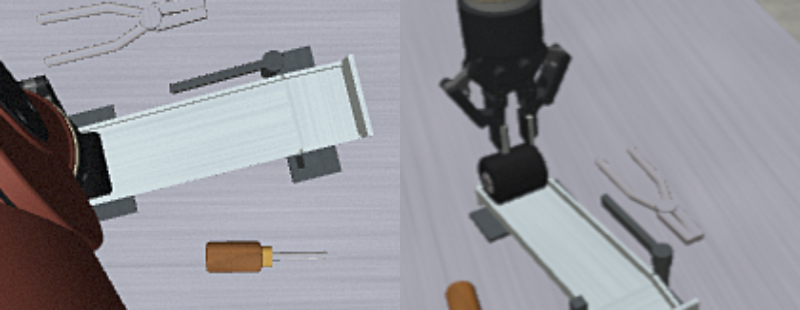

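```bash
python3 - <<'E'
from h import *
s=readout.sense();print(s['t'],gut(s['tcp_pos']),s['finger_gap'],s['ft_force'],s['joint_velocities'].round(3))
d=cap('side');P=cloud(d);d2=P[...,:2]-O;G=np.stack([d2@U,d2@V,P[...,2]],-1)
for r in range(128,186,4):
    print(r,[tuple(G[r,c].round().astype(int)) for c in range(194,226,4)])
E
```

```text
4.65 [-122.     2.3   47.7] 21.60703373313012 [0.45542836 0.0912334  0.17021464] [-0.007  0.002 -0.005  0.001 -0.001 -0.001 -0.001]
128 [(np.int64(-117), np.int64(-20), np.int64(164)), (np.int64(-105), np.int64(-17), np.int64(170)), (np.int64(-105), np.int64(-9), np.int64(167)), (np.int64(-328), np.int64(97), np.int64(1)), (np.int64(-116), np.int64(13), np.int64(153)), (np.int64(-107), np.int64(17), np.int64(156)), (np.int64(-106), np.int64(25), np.int64(154)), (np.int64(-113), np.int64(37), np.int64(145))]
132 [(np.int64(-122), np.int64(-19), np.int64(152)), (np.int64(-105), np.int64(-18), np.int64(161)), (np.int64(-105), np.int64(-10), np.int64(158)), (np.int64(-307), np.int64(87), np.int64(4)), (np.int64(-128), np.int64(17), np.int64(135)), (np.int64(-111), np.int64(18), np.int64(144)), (np.int64(-115), np.int64(29), np.int64(138)), (np.int64(-110), np.int64(36), np.int64(138))]
136 [(np.int64(-129), np.int64(-18), np.int64(137)), (np.int64(-107), np.int64(-18), np.int64(150)), (np.int64(-298), np.int64(71), np.int64(3)), (np.int64(-297), np.int64(81), np.int64(0)), (np.int64(-124
[... 3956 characters left out ...]
4(32)), (np.int64(-101), np.int64(-33), np.int64(49)), (np.int64(-96), np.int64(-26), np.int64(49)), (np.int64(-99), np.int64(-16), np.int64(43)), (np.int64(-98), np.int64(-7), np.int64(39)), (np.int64(-113), np.int64(9), np.int64(21)), (np.int64(-106), np.int64(15), np.int64(23)), (np.int64(-102), np.int64(23), np.int64(22))]
184 [(np.int64(-112), np.int64(-39), np.int64(32)), (np.int64(-104), np.int64(-33), np.int64(35)), (np.int64(-100), np.int64(-25), np.int64(35)), (np.int64(-108), np.int64(-13), np.int64(23)), (np.int64(-102), np.int64(-6), np.int64(24)), (np.int64(-98), np.int64(1), np.int64(24)), (np.int64(-92), np.int64(8), np.int64(24)), (np.int64(-86), np.int64(14), np.int64(26))]
```

The depth data show the finger tips passing over the roller at about z = 80 or higher, while the readout says TCP z = 48. The roller hasn't moved. I'll lift and back off, then measure the true height of the tips.

apply_moves(
  plan="0 0 0.1 0 0 0 0.25;0 0 0.2 0 0 0 0.25;-0.04 0.15 0.2 0 0 0 0.25;-0.08 0.3 0.2 0 0 0 0.25;-0.1 0.4 0.2 0 0 0 0.25;-0.1 0.4 0.2 0 0 0 0.25;-0.1 0.4 0.2 0 0 0 0.25",
)

```text
t: 5.28
tcp_pos: [486.0, 271.9, 87.7]
ee_rot: [0.622, 0.783, -0.0, -0.0]
ft_force: [0.5, -0.9, -0.5]
finger_gap: 21.1
```

```bash
python3 - <<'E'
from h import *
s=readout.sense();print(s['t'],s['tcp_pos'],gut(s['tcp_pos']),s['ft_force'],s['ee_rot'])
def proj(d,p):
    q=np.linalg.inv(d['cam_to_world'])@np.r_[p,1];K=d['intrinsics'];return np.array([K[0,2]+K[0,0]*q[0]/-q[2],K[1,2]-K[1,1]*q[1]/-q[2]])
d=cap('side');P=cloud(d);d2=P[...,:2]-O;G=np.stack([d2@U,d2@V,P[...,2]],-1)
p=proj(d,s['tcp_pos']);print('tcp px',p)
x,y,z=G[...,0],G[...,1],G[...,2]
t=s['tcp_pos'];g=gut(t)
m=(d['range_z']>0)&(abs(x-g[0])<30)&(abs(y-g[1])<45)&(z>15)&(z<160)
for lo in range(15,160,8):
    k=m&(z>=lo)&(z<lo+8)
    if k.sum()>2: print(lo,k.sum(),G[k].mean(0).round(),y[k].min().round(),y[k].max().round(),x[k].min().round(),x[k].max().round())
c=d['color'].copy();cv2.circle(c,tuple(int(v) for v in p.round()),2,(255,0,0),-1)
wr=cap('wrist');
cv2.imwrite('pics/e.png',cv2.cvtColor(np.hstack([cv2.resize(c[60:220,130:270],(400,457)),cv2.resize(wr['color'],(400,457))]),cv2.COLOR_RGB2BGR))
E
```

```text
5.2833 [486.02402578 271.88212324  87.72141015] [-2.065e+02  1.000e-01  8.770e+01] [ 0.47705347 -0.86183661 -0.4596084 ] [ 6.21865260e-01  7.83124089e-01 -1.63508163e-04 -4.82968486e-04]
tcp px [188.36233739 134.80319393]
127 35 [-201.   -0.  132.] -22.0 25.0 -216.0 -193.0
135 60 [-201.   -0.  139.] -24.0 24.0 -218.0 -194.0
143 50 [-200.   -2.  147.] -24.0 25.0 -215.0 -194.0
151 63 [-201.   -3.  155.] -24.0 24.0 -218.0 -194.0
159 14 [-200.   -2.  160.] -24.0 23.0 -211.0 -195.0
```

View pics/e.png

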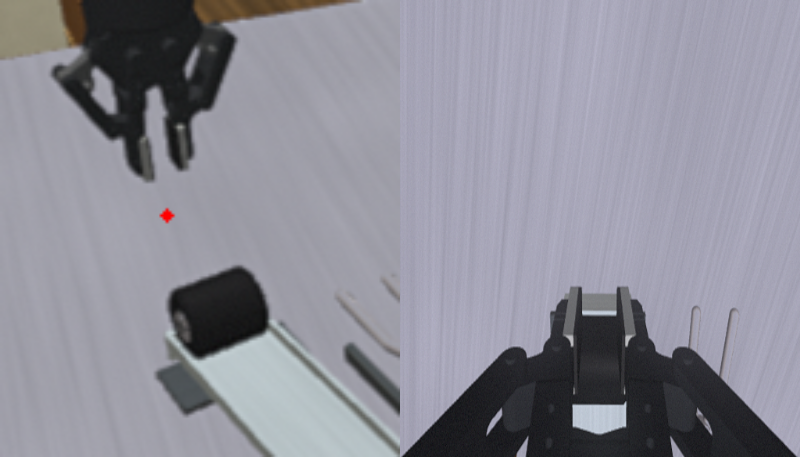

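The fingertips sit near z = 128, about 40 mm above the reported TCP (red dot), while x and y agree. I'll correct for a +40 mm z offset at this opening and check it against the side view.

apply_moves(
  plan="0 0 -0.15 0 0 0 0.25;0 0 -0.3 0 0 0 0.25;0 0 -0.4 0 0 0 0.25;0.018 -0.08 -0.438 0 0 0 0.25;0.018 -0.08 -0.438 0 0 0 0.25;0.018 -0.08 -0.438 0 0 0 0.25",
)

```text
t: 5.88
tcp_pos: [491.1, 251.7, -0.4]
ee_rot: [0.625, 0.781, -0.001, -0.0]
ft_force: [0.1, -0.2, 0.6]
finger_gap: 21.1
```

```bash
cat >> h.py <<'E'
def tips(d):
    s=readout.sense();g=gut(s['tcp_pos']);P=cloud(d);d2=P[...,:2]-O;G=np.stack([d2@U,d2@V,P[...,2]],-1)
    m=(d['range_z']>0)&(abs(G[...,0]-g[0])<25)&(abs(G[...,1]-g[1])<35)&(G[...,2]>15)&(G[...,2]<120)
    q=G[m];return g,s['ft_force'].round(1),s['t'],np.percentile(q[:,2],[1,3,5]).round(1),np.percentile(q,[2,98],axis=0).round(1)
def rol(d):
    x,y,z=roller(d);P=np.c_[x,y,z];P=P[(z<97)];return P
E
python3 - <<'E'
from h import *
d=cap('side');print(tips(d));print(to(-90,0,8.2))
t=cap('top');P=cloud(t)
cv2.imwrite('pics/f.png',cv2.cvtColor(np.hstack([cv2.resize(d['color'][80:220,130:270],(400,400)),cv2.resize(t['color'][130:290,130:290],(400,400))]),cv2.COLOR_RGB2BGR))
E
```

```text
(array([-187. ,    1.1,    0.5]), array([-0.4, -0.1, -0.2]), 5.9333, array([41.9, 45.7, 47.6]), array([[-196.3,  -30.2,   43.8],
       [-168.4,   34.8,  118. ]]))
(array([ 0.102, -0.474,  0.039]), array([ 0.0001, -0.0001,  0.0001]))
```

View pics/f.png

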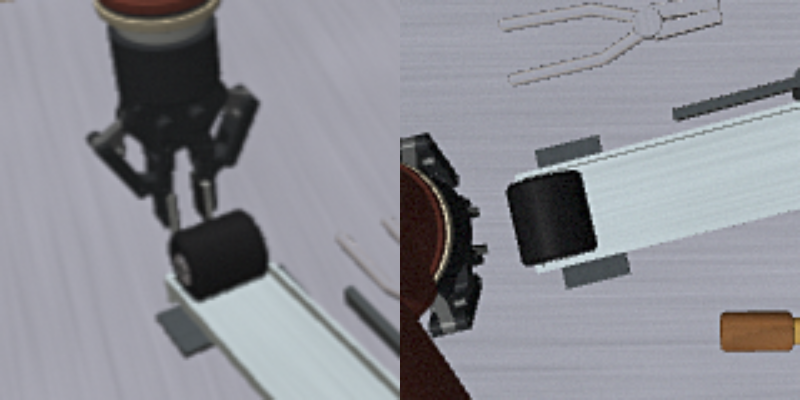

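apply_moves(
  plan="0.002 -0.025 -0.01 0 0 0 0.25;0.007 -0.05 -0.01 0 0 0 0.25;0.012 -0.075 -0.01 0 0 0 0.25;0.018 -0.1 -0.009 0 0 0 0.25;0.023 -0.125 -0.006 0 0 0 0.25;0.029 -0.15 -0.003 0 0 0 0.25;0.035 -0.175 0 0 0 0 0.25;0.04 -0.2 0.003 0 0 0 0.25;0.046 -0.225 0.006 0 0 0 0.25;0.052 -0.25 0.009 0 0 0 0.25;0.057 -0.275 0.012 0 0 0 0.25;0.063 -0.3 0.015 0 0 0 0.25",
)

```text
t: 6.98
tcp_pos: [504.1, 193.4, 3.9]
ee_rot: [0.624, 0.782, 0.0, 0.0]
ft_force: [0.0, 0.3, 0.5]
finger_gap: 21.2
```

```bash
python3 - <<'E'
from h import *
d=cap('side');print(tips(d));P=rol(d);print(len(P),np.percentile(P,[2,50,98],axis=0).round(1));print(to(-70,0,13))
cv2.imwrite('pics/g.png',cv2.cvtColor(cv2.resize(d['color'][100:240,150:310],(480,420)),cv2.COLOR_RGB2BGR))
E
```

```text
(array([-124.6,    0.5,    4. ]), array([-0.4, -1.4,  0.3]), 7.0333, array([18.3, 20.1, 22.4]), array([[-144. ,  -32.9,   19.2],
       [-102.7,   34. ,  118.3]]))
972 [[-129.6  -32.7   43.5]
 [ -74.9   -6.6   73.5]
 [ -58.8   25.6   95.2]]
(array([ 0.058, -0.267,  0.045]), array([0.0001, 0.0001, 0.0001]))
```

View pics/g.png

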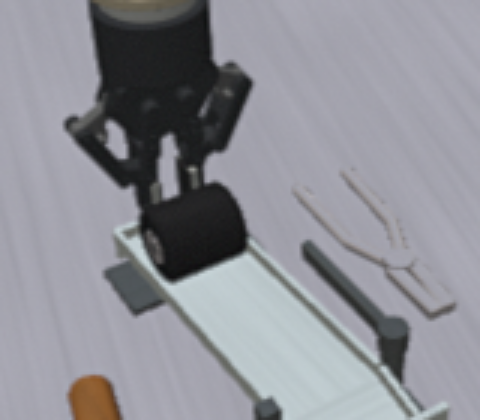

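The roller is being pushed up the ramp: its centre is near gutter x = -86, with the fingers behind it. Continuing.

apply_moves(
  plan="0.005 -0.025 0.002 0 0 0 0.25;0.01 -0.05 0.005 0 0 0 0.25;0.016 -0.075 0.008 0 0 0 0.25;0.021 -0.1 0.011 0 0 0 0.25;0.026 -0.125 0.014 0 0 0 0.25;0.032 -0.15 0.017 0 0 0 0.25;0.037 -0.175 0.02 0 0 0 0.25;0.042 -0.2 0.023 0 0 0 0.25;0.048 -0.225 0.026 0 0 0 0.25;0.054 -0.25 0.029 0 0 0 0.25;0.059 -0.275 0.032 0 0 0 0.25;0.065 -0.3 0.035 0 0 0 0.25",
)

```text
t: 8.03
tcp_pos: [517.6, 131.6, 11.0]
ee_rot: [0.624, 0.781, -0.0, 0.0]
ft_force: [-0.0, 0.8, 0.3]
finger_gap: 21.5
```

apply_moves(
  plan="0.006 -0.025 0.002 0 0 0 0.25;0.011 -0.05 0.005 0 0 0 0.25;0.017 -0.075 0.008 0 0 0 0.25;0.023 -0.1 0.011 0 0 0 0.25;0.028 -0.125 0.014 0 0 0 0.25;0.034 -0.15 0.017 0 0 0 0.25;0.04 -0.175 0.02 0 0 0 0.25;0.045 -0.2 0.023 0 0 0 0.25;0.051 -0.225 0.026 0 0 0 0.25;0.057 -0.25 0.029 0 0 0 0.25;0.062 -0.275 0.032 0 0 0 0.25;0.068 -0.3 0.035 0 0 0 0.25",
)

```text
t: 9.03
tcp_pos: [531.3, 71.1, 18.1]
ee_rot: [0.624, 0.781, -0.0, 0.0]
ft_force: [-0.4, 0.0, 0.4]
finger_gap: 21.3
```

```bash
python3 - <<'E'
from h import *
d=cap('side');print(tips(d));P=rol(d);print(len(P),np.percentile(P,[2,50,98],axis=0).round(1));print(to(50,0,28))
E
```

```text
(array([ 0.7, -0.2, 18.1]), array([ 0.3, -1.1, -0.7]), 9.0833, array([32.4, 33.2, 34.1]), array([[-20.1, -33.1,  32.8],
       [ 24.3,  33. , 116.8]]))
1083 [[ -4.  -32.8  59.3]
 [ 51.4  -6.6  87.1]
 [ 66.1  23.3  96.4]]
(array([ 0.056, -0.24 ,  0.049]), array([0.0002, 0.0001, 0.0003]))
```

apply_moves(
  plan="0.004 -0.02 0.002 0 0 0 0.25;0.009 -0.04 0.005 0 0 0 0.25;0.013 -0.06 0.007 0 0 0 0.25;0.018 -0.08 0.01 0 0 0 0.25;0.022 -0.1 0.012 0 0 0 0.25;0.027 -0.12 0.015 0 0 0 0.25;0.032 -0.14 0.017 0 0 0 0.25;0.036 -0.16 0.02 0 0 0 0.25;0.041 -0.18 0.022 0 0 0 0.25;0.046 -0.2 0.025 0 0 0 0.25;0.049 -0.215 0.027 0 0 0 0.25;0.051 -0.225 0.029 0 0 0 0.25",
)

```text
t: 10.08
tcp_pos: [541.9, 24.2, 23.9]
ee_rot: [0.625, 0.781, -0.0, 0.001]
ft_force: [0.5, 0.0, -0.9]
finger_gap: 21.5
```

```bash
python3 - <<'E'
from h import *
d=cap('side');print(tips(d));P=rol(d);print(len(P),np.percentile(P,[2,50,98],axis=0).round(1));print(to(65,0,26))
E
```

```text
(array([47.7, -0.3, 24. ]), array([ 0.4, -0.4,  0.1]), 10.1333, array([38.2, 38.9, 39.5]), array([[ 26.3, -33.2,  38.5],
       [ 71.7,  32. , 119.1]]))
743 [[ 44.8 -32.9  61.4]
 [107.   -8.6  86.5]
 [114.1  23.7  96.7]]
(array([ 0.02 , -0.084,  0.01 ]), array([0.0003, 0.0001, 0.0004]))
```

apply_moves(
  plan="0.003 -0.012 0.002 0 0 0 0.25;0.006 -0.024 0.004 0 0 0 0.25;0.008 -0.036 0.006 0 0 0 0.25;0.011 -0.048 0.008 0 0 0 0.25;0.014 -0.06 0.01 0 0 0 0.25;0.017 -0.072 0.01 0 0 0 0.25;0.02 -0.084 0.01 0 0 0 0.25;0.022 -0.096 0.01 0 0 0 0.25;0.024 -0.106 0.01 0 0 0 0.25;0.026 -0.114 0.01 0 0 0 0.25;0.026 -0.114 0.01 0 0 0 0.25;0.026 -0.114 0.01 0 0 0 0.25",
)

```text
t: 11.13
tcp_pos: [547.2, 1.0, 25.9]
ee_rot: [0.625, 0.781, -0.0, 0.001]
ft_force: [0.4, 1.1, -0.2]
finger_gap: 21.6
```

```bash
python3 - <<'E'
from h import *
d=cap('side');print(tips(d));P=rol(d);print(len(P),np.percentile(P,[2,50,98],axis=0).round(1))
cv2.imwrite('pics/h.png',cv2.cvtColor(cv2.resize(d['color'][140:290,170:330],(480,450)),cv2.COLOR_RGB2BGR))
E
```

```text
(array([71. , -0.2, 26. ]), array([-0.3,  0.9,  0.2]), 11.1833, array([40.2, 41. , 41.3]), array([[ 49.2, -31.5,  40.7],
       [ 90. ,  32.7, 119.1]]))
974 [[ 68.8 -32.8  68.7]
 [126.5  -6.4  91.3]
 [143.9  23.5  96.7]]
```

View pics/h.png

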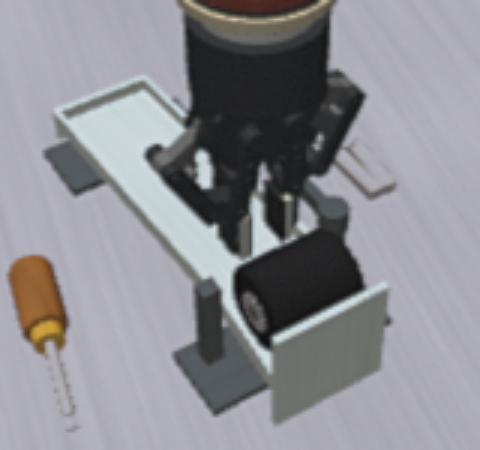

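The roller is over the crest and against the end stop (front at x of about 144, pixel (300,285) in the crop). Now I'll back off, lift, go to the outer side of the keeper and shut the fingers.

apply_moves(
  plan="-0.02 0.1 0.05 0 0 0 0.25;-0.03 0.15 0.2 0 0 0 0.1;-0.04 0.2 0.3 0 0 0 0;0.1 0.3 0.3 0 0 0 0;0.25 0.38 0.3 0 0 0 0;0.32 0.4 0.3 0 0 0 0;0.33 0.4 0.3 0 0 0 0;0.33 0.4 0.3 0 0 0 0;0.33 0.4 0.3 0 0 0 0",
)

```text
t: 11.93
tcp_pos: [612.2, 80.8, 85.5]
ee_rot: [0.625, 0.781, -0.001, 0.0]
ft_force: [0.0, 0.0, 0.2]
finger_gap: 0.1
```

```bash
python3 - <<'E'
from h import *
s=readout.sense();print(s['t'],gut(s['tcp_pos']),s['finger_gap'],s['ft_force'].round(1))
d=cap('side');P=rol(d);P=P[P[:,0]>60];print(len(P),np.percentile(P,[2,50,98],axis=0).round(1))
P=cloud(d);d2=P[...,:2]-O;G=np.stack([d2@U,d2@V,P[...,2]],-1);g=gut(s['tcp_pos'])
m=(d['range_z']>0)&(abs(G[...,0]-g[0])<25)&(abs(G[...,1]-g[1])<35)&(G[...,2]>82)&(G[...,2]<170)
q=G[m];q=q[q[:,2].argsort()];print(len(q),q[:12].round(1))
q2=q[q[:,2]<q[5,2]+35];print(np.percentile(q2,[2,98],axis=0))
k=(d['range_z']>0)&(d['color'].max(-1)<90)&(G[...,2]>55)&(G[...,2]<80)&(G[...,0]>-40)&(G[...,0]<68)&(G[...,1]>25)&(G[...,1]<70)
print('bar',np.polyfit(G[k][:,0],G[k][:,1],1),np.percentile(G[k],[1,99],axis=0).round(1))
E
```

```text
11.9333 [ 7.8 80.8 85.5] 0.06555788563851911 [0.  0.  0.2]
842 [[102.8 -32.9  64. ]
 [129.7  -7.7  91.9]
 [144.3  23.9  96.8]]
264 [[  8.   74.6 124.5]
 [ 12.   74.1 125. ]
 [ 14.6  74.6 126.5]
 [ 11.4  74.5 126.8]
 [ 17.5  83.9 126.9]
 [ 17.7  77.  127.6]
 [ 17.5  74.8 128.4]
 [ 18.2  81.1 128.6]
 [ 17.3  79.5 128.7]
 [ 18.1  85.7 128.9]
 [ 14.9  74.3 129.3]
 [ 17.8  81.3 130.6]]
[[  2.2282996   66.69113912 127.18868761]
 [ 19.72652334  93.70102163 161.72554556]]
bar [2.29125447e-02 4.48950371e+01] [[-15.3  42.6  63.3]
 [ 67.   50.6  73.9]]
```

apply_moves(
  plan="0 0 -0.15 0 0 0 0;0 0 -0.28 0 0 0 0;0 0 -0.325 0 0 0 0;0 0 -0.325 0 0 0 0;0 0 -0.325 0 0 0 0",
)

```text
t: 12.4
tcp_pos: [611.9, 80.3, 21.3]
ee_rot: [0.625, 0.781, -0.001, 0.0]
ft_force: [-0.1, -0.5, 0.6]
finger_gap: -0.0
```

```bash
python3 - <<'E'
from h import *
s=readout.sense();print(s['t'],s['tcp_pos'],gut(s['tcp_pos']),s['ft_force'].round(1))
for i,th in enumerate(np.r_[np.linspace(1.5,0,19),-.04]):
    n=np.array([np.cos(th),-np.sin(th)]);dd=np.array([-np.sin(th),-np.cos(th)])
    p=np.array([78,50])+65*dd-n*(4+11*abs(np.cos(th))+14.5*abs(np.sin(th)))
    print(round(th,2),p.round(),((w(*p,20.5)-s['tcp_pos'])/200).round(3))
E
```

```text
12.4 [611.92506294  80.29265797  21.27708805] [ 8.2 80.4 21.3] [-0.1 -0.5  0.6]
1.5 [12. 65.] [-0.073 -0.035 -0.004]
1.42 [11. 60.] [-0.098 -0.035 -0.004]
1.33 [10. 55.] [-0.123 -0.037 -0.004]
1.25 [10. 50.] [-0.148 -0.041 -0.004]
1.17 [10. 44.] [-0.174 -0.047 -0.004]
1.08 [10. 39.] [-0.2   -0.056 -0.004]
1.0 [11. 34.] [-0.225 -0.067 -0.004]
0.92 [13. 28.] [-0.25  -0.081 -0.004]
0.83 [15. 23.] [-0.274 -0.097 -0.004]
0.75 [18. 17.] [-0.297 -0.116 -0.004]
0.67 [21. 12.] [-0.318 -0.137 -0.004]
0.58 [25.  7.] [-0.338 -0.16  -0.004]
0.5 [29.  3.] [-0.355 -0.186 -0.004]
0.42 [33. -1.] [-0.371 -0.214 -0.004]
0.33 [39. -5.] [-0.383 -0.243 -0.004]
0.25 [44. -8.] [-0.393 -0.274 -0.004]
0.17 [ 50. -11.] [-0.4   -0.306 -0.004]
0.08 [ 56. -13.] [-0.404 -0.339 -0.004]
0.0 [ 63. -15.] [-0.404 -0.373 -0.004]
-0.04 [ 65. -16.] [-0.405 -0.383 -0.004]
```

apply_moves(
  plan="-0.045 -0.03 -0.004 0 0 0 0;-0.073 -0.035 -0.004 0 0 0 0;-0.098 -0.035 -0.004 0 0 0 0;-0.123 -0.037 -0.004 0 0 0 0;-0.148 -0.041 -0.004 0 0 0 0;-0.174 -0.047 -0.004 0 0 0 0;-0.2 -0.056 -0.004 0 0 0 0;-0.225 -0.067 -0.004 0 0 0 0;-0.25 -0.081 -0.004 0 0 0 0;-0.274 -0.097 -0.004 0 0 0 0;-0.297 -0.116 -0.004 0 0 0 0;-0.318 -0.137 -0.004 0 0 0 0",
)

```text
t: 13.4
tcp_pos: [547.7, 52.6, 20.4]
ee_rot: [0.625, 0.781, -0.001, 0.0]
ft_force: [0.2, -0.1, 0.1]
finger_gap: -0.2
```

```bash
python3 - <<'E'
from h import *
s=readout.sense();print(s['t'],s['tcp_pos'],gut(s['tcp_pos']),s['ft_force'].round(1))
for i,th in enumerate([.58,.5,.42,.33,.25,.17,.08,0,-.04,-.06]):
    n=np.array([np.cos(th),-np.sin(th)]);dd=np.array([-np.sin(th),-np.cos(th)])
    p=np.array([78,50])+65*dd-n*(4+11*abs(np.cos(th))+14.5*abs(np.sin(th)))
    print(round(th,2),p.round(),((w(*p,20.5)-s['tcp_pos'])/200).round(3))
d=cap('side','i.png')
cv2.imwrite('pics/i2.png',cv2.cvtColor(cv2.resize(d['color'][140:290,170:330],(480,450)),cv2.COLOR_RGB2BGR))
E
```

```text
13.4 [547.74593547  52.60032399  20.42919017] [21.  11.7 20.4] [ 0.2 -0.1  0.1]
0.58 [25.  7.] [-0.018 -0.023  0.   ]
0.5 [29.  3.] [-0.035 -0.048  0.   ]
0.42 [33. -1.] [-0.049 -0.074  0.   ]
0.33 [39. -5.] [-0.063 -0.106  0.   ]
0.25 [44. -8.] [-0.072 -0.136  0.   ]
0.17 [ 50. -11.] [-0.079 -0.166  0.   ]
0.08 [ 57. -14.] [-0.083 -0.202  0.   ]
0 [ 63. -15.] [-0.084 -0.234  0.   ]
-0.04 [ 65. -16.] [-0.084 -0.245  0.   ]
-0.06 [ 66. -16.] [-0.084 -0.25   0.   ]
```

View pics/i2.png

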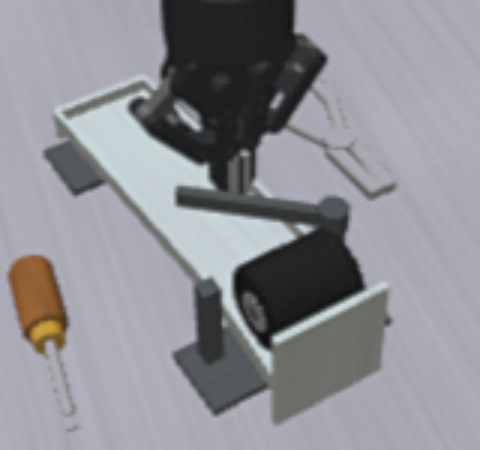

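The keeper is swinging across, with its tip at (180,195) in the crop and the roller still parked. I'll finish the sweep gently.

apply_moves(
  plan="-0.018 -0.023 0 0 0 0 0;-0.035 -0.048 0 0 0 0 0;-0.049 -0.074 0 0 0 0 0;-0.063 -0.106 0 0 0 0 0;-0.072 -0.136 0 0 0 0 0;-0.079 -0.166 0 0 0 0 0;-0.082 -0.19 0 0 0 0 0;-0.083 -0.21 0 0 0 0 0;-0.084 -0.222 0 0 0 0 0;-0.084 -0.23 0 0 0 0 0;-0.084 -0.236 0 0 0 0 0;-0.084 -0.24 0 0 0 0 0",
)

```text
t: 14.45
tcp_pos: [530.3, 3.5, 20.2]
ee_rot: [0.625, 0.78, -0.002, 0.0]
ft_force: [0.3, 1.5, 0.3]
finger_gap: 0.1
```

```bash
cat >> h.py <<'E'
def bar(d):
    P=cloud(d);d2=P[...,:2]-O;G=np.stack([d2@U,d2@V,P[...,2]],-1)
    k=(d['range_z']>0)&(d['color'].max(-1)<90)&(G[...,2]>54)&(G[...,2]<78)&(abs(G[...,1])<36)&(G[...,0]>40)&(G[...,0]<88)
    q=G[k];return len(q),np.polyfit(q[:,1],q[:,0],1),np.percentile(q,[2,50,98],axis=0).round(1)
E
python3 - <<'E'
from h import *
s=readout.sense();print(s['t'],s['tcp_pos'],gut(s['tcp_pos']),s['ft_force'].round(1))
print(bar(cap('side')))
E
```

```text
14.45 [530.25450271   3.53724635  20.22104388] [ 65.  -16.2  20.2] [0.3 1.5 0.3]
(138, array([7.12692199e-02, 8.05289278e+01]), array([[ 70.4, -35.4,  63.1],
       [ 82.4, -11.9,  71.1],
       [ 84.4,  33. ,  76.9]]))
```

apply_moves(
  plan="0.001 -0.005 0 0 0 0 0;0.002 -0.01 0 0 0 0 0;0.002 -0.015 0 0 0 0 0;0.002 -0.015 0 0 0 0 0",
)

```text
t: 14.83
tcp_pos: [530.3, 3.2, 20.2]
ee_rot: [0.624, 0.781, -0.001, -0.001]
ft_force: [-2.0, 9.1, 1.0]
finger_gap: -0.2
```

```bash
python3 - <<'E'
from h import *
s=readout.sense();print(s['t'],gut(s['tcp_pos']),s['ft_force'].round(1))
E
```

```text
14.8333 [ 65.3 -16.3  20.2] [-2.   9.1  1. ]
```

At 9 N the bar no longer moves, so it's at its stop. Backing off and up.

apply_moves(
  plan="-0.015 0.06 0 0 0 0 0;-0.04 0.18 0 0 0 0 0;-0.05 0.22 0.15 0 0 0 0;-0.06 0.28 0.4 0 0 0 0;-0.08 0.4 0.6 0 0 0 0;-0.1 0.7 0.75 0 0 0 0;-0.1 0.9 0.75 0 0 0 0;-0.1 0.95 0.75 0 0 0 0;-0.1 0.95 0.75 0 0 0 0;-0.1 0.95 0.75 0 0 0 0",
)

```text
t: 15.67
tcp_pos: [509.4, 197.0, 171.0]
ee_rot: [0.622, 0.783, -0.0, -0.001]
ft_force: [-0.2, -1.1, -0.4]
finger_gap: 0.2
```

```bash
python3 - <<'E'
from h import *
s=readout.sense();print(s['t'],gut(s['tcp_pos']),s['ft_force'].round(1),abs(s['joint_velocities']).max())
d=cap('side');t=cap('top')
for q in(d,t):
    print(bar(q));P=rol(q);P=P[P[:,0]>86];print(len(P),np.percentile(P,[2,98],axis=0).round(1))
cv2.imwrite('pics/j.png',cv2.cvtColor(np.hstack([cv2.resize(d['color'][140:290,170:310],(400,428)),cv2.resize(t['color'][120:280,220:370],(400,428))]),cv2.COLOR_RGB2BGR))
E
```

```text
15.6667 [-128.3    6.3  171. ] [-0.2 -1.1 -0.4] 0.05652316638739462
(153, array([-7.90077642e-03,  8.19265704e+01]), array([[ 77.9, -34.8,  63.7],
       [ 82.3,  -3.3,  71.7],
       [ 84.6,  34.3,  74.2]]))
862 [[100.7 -32.9  64. ]
 [143.9  23.7  96.6]]
(173, array([-8.96350014e-04,  7.86353272e+01]), array([[ 75.2, -34.1,  66.2],
       [ 78.7,   0. ,  70.8],
       [ 82.3,  34.7,  73.5]]))
1070 [[ 91.1 -30.1  72.6]
 [143.4  26.6  96.3]]
```

View pics/j.png

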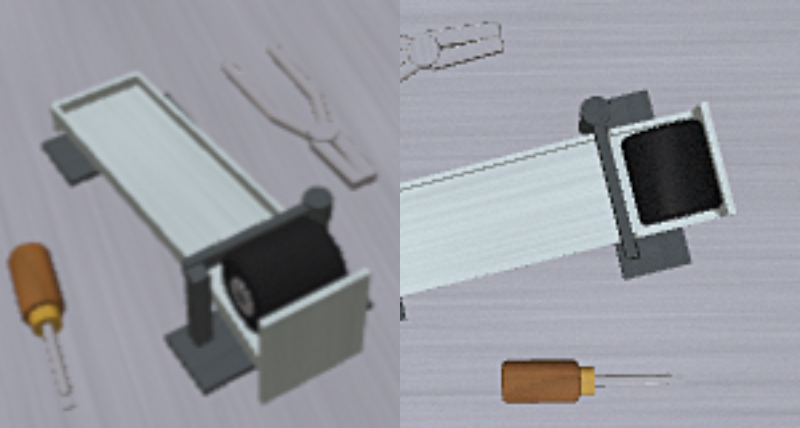

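The keeper lies straight across against the rest block, the roller is parked behind it and the tools haven't moved. Handing in.

```bash
python3 -c "
from h import *
print(env.sign_off())"
```

```text
the job is handed in; nothing more can be done
None
```

The roller is parked in the dip against the end stop, with the keeper bar closed behind it. I handed the job in about 16 s into the 56 s allowed.

**What I did:** I pushed the roller up the gutter and over the crest with the fingertips. Then I swung the keeper shut with closed fingers until it stopped moving at about 9 N, and backed the hand off and up.

**Last checks:**
- **Roller:** both cameras put its front face at gutter x ≈ 144 mm; the end stop is at 145.
- **Keeper:** the bar measures within 0.01 rad of straight across, at gutter x ≈ 78 mm in the top view. The side view gave x ≈ 82 mm for the same bar, probably because that camera sees its front edge and its calibration is only good to about 2 mm.
- **Hand:** it stands about 200 mm back down the gutter with its tips near z = 210 mm, touching nothing. The remaining 1 N in the wrist reading is noise.
- **Tools:** in the last picture the screwdriver and pliers look unmoved; I did not measure them.

**What disagreed:** the reported tool height was about 40 mm lower than the real fingertips seen by the cameras. My first push therefore passed over the roller without moving it. I measured that offset and corrected for it from then on.

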